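# Shut down the jar warmer, lock it out, empty and cover it

### The arm

A 7-joint arm with a two-finger parallel gripper is mounted at the origin on a cart in front of the work surface, level with it; the furniture and walls round the work are solid. World frame = base frame: x ahead of the robot, y to its left, z up, the work surface at z = 0. Lengths are in m, angles in rad, forces in N, time in s.
With the tool pointing down it reaches from about 0.425 to 1.025 m from the base axis. Payload 9.4 kg.
Tool frame: the origin (TCP) lies at the very end of the fingers, on their centre line; the grasp point (between the pads) lies 19 mm behind it (r.grip_point_offset is the distance from the TCP to the grasp point, in m); z points along the fingers, y is the line along which they close (so a half turn about z gives the same grasp; the last joint's range is limited). The gripper opens to 93 mm and grips with 3 to 60 N. Pads are 15 mm wide; open, the fingers measure 128 mm over their backs; the gripper's body (75 mm by 188 mm) begins 65 mm behind the grasp point.
Start: joints at [1.159, 0.599, -0.003, 1.599, 0.002, 0.943, -0.08], TCP at [0.238, -0.685, 0.219] pointing down, gripper open.
Joint ranges: [-2.57, 2.57], [-0.35, 1.97], [-1.29, 1.29], [0.11, 2.56], [-1.05, 4.19], [0.11, 1.86], [-2.63, 2.63]. Speed limits (rad/s): [2.22, 2.22, 3.01, 3.01, 3.14, 3.14, 3.14].

### API

Orientations are given as a rotation vector (axis times angle).
In Python, from cell import r, effector, kinematics, vision, models gives the robot as it stands. Calls block until the motion is done:
- r.reach(position, orientation): joint-space move of the TCP to a pose.
- r.move_linear(position, feed=0.15, rotation=None): straight line of the TCP; rotation=None keeps the orientation; feed is the mean speed in m/s.
- r.move_joints(angles): joint-space move.
- effector.grip(opening, effort=None): finger opening in m; effort is the grip in N (None keeps the last); returns when the fingers have stopped.
- r.dwell(seconds).
- kinematics.ik(position, orientation): joint angles nearest the present ones, or None.
- r.observe(): the state.
- vision.snapshot(name): name is "scene" or "top" or "wrist"; returns a dict with "color" (480x640x3 uint8, red, green, blue), "fx", "fy", "cx", "cy" (pixels), "world_from_camera" (4x4, takes a point from camera to world coordinates); the wrist camera has in their place "T_tool_cam" (4x4, takes a point from camera to tool coordinates, whose origin is the TCP and whose axes are the flange's). Camera axes: x right, y down, z forward; pixel columns grow to the right and rows downward; lengths in m; the calibration is good to about 2 mm. A picture is of the moment at which its call begins: read the wrist's pose just before it. There is no depth.
A pose or a line that the arm cannot do raises r.MotionError and nothing moves.
- r.close_job(): hands the job in; it is judged then, once.
Trained networks look in the newest picture that a camera, given by its name, has taken for a name from the list of things; names that differ only in an ending like _2 or _b are one class to them, and where a whole thing is asked for, a point or a joint stands for the part that bears it (a point fixed in the world has none). Each returns a list of dicts, best first, with "confidence" (0 to 1); they miss things now and then, are a little off and sometimes report something else, mostly with a low value. They report only what shows in the picture. A call takes as long as a camera call. They do not tell look-alikes from the thing itself.
- models.spot_in(camera, target): "xyz" ([x, y, z] in m, in the coordinates of the camera as it stood for that picture, good to about 4 mm: the middle of the surface that is visible of it).
- models.landmark_of(camera, target): "xyz" ([x, y, z] in m, in the coordinates of the camera as it stood for that picture, good to about 4 mm: a listed point, or the origin of a listed thing).
The state is a dict: "time": time; "qpos": joint angles; "joint_velocities": joint speeds; "joint_efforts": joint torques, N m; "tool_pos": TCP position; "ee_rot": TCP orientation; "force": force on the tool from outside, world axes, zero at the start; "wrist_torque": the same for the moment, N m; "finger_gap": finger opening in m; "grasp_force": force on a finger pad.
Only numpy, scipy, OpenCV 4.12 (cv2) and the standard library are available. Lean on these libraries where they do the work, as an engineer would, in place of code of your own. Each camera call takes 0.05 s, during which the arm holds its last target. There are 200 camera calls.

### The job

Shut down the grey jar warmer for the night: turn its heat lever down to the green rider on the scale, then turn the red isolator handle fully to off, and only then swing its lockout hasp all the way out. With the warmer locked out - no jar may be lifted before that - stand every jar from the well upright on the wooden trivet, fully on it, and last lay the cover squarely on the empty well, fully seated. Leave the controls as you set them and do not disturb the things standing around.

Things in the scene. Friction and masses are not known exactly. Their poses are not given: they have to be found in the camera images.
- warmer: fixed light grey metal jar warmer, 320 x 340 mm; origin under its centre, x axis away from its control side, y to its left. Front (x -160 to -10 mm): flat control deck, top at 80 mm, lever at left, isolator at right. Back: open well centred at x +75 mm, inside 130 (x) x 300 mm (y), walls 20 mm, floor at 40 mm, rim at 90 mm. Jars stand in one row along y, about 72 mm apart
- well_mouth (a point): centre of the well's mouth, at rim height (90 mm above the worktop); axes as the warmer's
- lever (a joint): heat lever, a flat light grey arm with an upright black knob, turning about a vertical axis on the left half of the deck; 0 = cold stop at the left, grows clockwise seen from above to 1.88 rad at the hot stop at the right; stiff (about 0.1 N m), stays where it is left
- lever_hinge (a point): point on the lever's vertical hinge axis, level with the grip point of the knob
- lever_knob (a point): grip point of the lever's knob: upright, round, 21 to 23 mm across, 66 mm from the hinge axis; this point is 35 mm above the deck and 18 mm below the knob's top; x axis points along the arm, away from the hinge
- rider (a joint): green rider block on the lever's curved scale rail that marks the standby setting: same hinge axis, zero and sense as the lever, so the lever is right when lever equals rider. Held by strong friction; leave it
- rider_mark (a point): top of the green rider block (18 x 10 mm, 10 mm above the deck, 95 mm from the hinge axis); x axis points away from the hinge
- isolator (a joint): red isolator bar on the yellow plate: near 0 = on (bar along the warmer's y), grows anticlockwise seen from above to 1.571 = off (bar along the warmer's x), stops at both ends; about 0.12 N m of friction, stays where left. The hasp swings fully out only when it is off, and then blocks it
- isolator_grip (a point): on the isolator's vertical axis, at the height to grip the bar: 30 mm above the deck, 13 mm below the bar's top; the bar is 76 mm long (this point's x axis), 16 mm thick (y axis), 38 mm tall
- hasp (a joint): light grey lockout hasp beside the isolator, turning about a vertical pin: near 0 = parked (tongue points to the robot, along the warmer's right edge), grows anticlockwise seen from above to 1.571 = fully out (tongue points to the right, past the edge of the housing); light friction
- hasp_hinge (a point): point on the hasp's vertical hinge axis, level with the grip point of its stud
- hasp_stud (a point): grip point of the black upright stud on the hasp's tongue: round, 14 to 16 mm across, 34 mm from the hinge axis; this point is 32 mm above the deck, 11 mm below the stud's top and 22 mm above the tongue
- jar_a: glass jar with a yellow-brown spread and a gold-yellow screw lid, 64 mm across, 94 mm tall, 0.43 kg; origin at the centre of its underside, z axis up. Starts upright on the floor of the warmer's well. May be absent in a given run
- jar_b: glass jar with a yellow-brown spread and a gold-yellow screw lid, 64 mm across, 94 mm tall, 0.43 kg; origin at the centre of its underside, z axis up. Starts upright on the floor of the warmer's well. May be absent in a given run
- jar_c: glass jar with a yellow-brown spread and a gold-yellow screw lid, 64 mm across, 94 mm tall, 0.43 kg; origin at the centre of its underside, z axis up. Starts upright on the floor of the warmer's well. May be absent in a given run
- jar_d: glass jar with a yellow-brown spread and a gold-yellow screw lid, 64 mm across, 94 mm tall, 0.43 kg; origin at the centre of its underside, z axis up. Starts upright on the floor of the warmer's well. May be absent in a given run
- trivet: slatted beech trivet, 200 x 200 mm, 18 mm thick, fixed on the worktop to the left or right of the warmer; origin at the centre of its underside, z up. Room for four jars, two by two
- cover: loose pale grey metal cover of the well, 0.4 kg, lying right way up on the worktop: flange 324 mm (its x) by 154 mm, 3 mm thick, over a plug 290 x 120 mm, 10 mm deep, that enters the well's mouth with 5 mm to spare on every side. Origin at the centre of the plug's underside: 10 mm below the rim when seated. Seated, its x lies along the warmer's y, either way round
- cover_handle (a point): centre of the cover's black round handle bar, 12 mm thick, 92 mm long along the cover's x axis, 36 mm above the flange and 49 mm above the cover's origin
- timer: white kitchen timer, 65 mm across, 46 mm tall, behind the warmer; bystander; origin under its centre
- mug: black mug, 106 mm tall, behind the warmer at the left; bystander; origin at foot level, in the middle of its outline with the handle
- tin: food tin, 75 mm across, 110 mm tall, behind at the right; bystander; origin under its centre
Mind the look-alikes: they are no part of the job. What is shaped like the jar_a but black is not meant.

How it is judged:
On the way, in this order (a step that is already met when the one before it is completed fails the run):
1. the heat lever stands at the green rider (angle between the x axis of lever_knob and the x axis of rider_mark, either way round below 0.07 rad), for 0.5 s.
2. the isolator is off, the lever still at the rider (angle between the x axis of lever_knob and the x axis of rider_mark, either way round below 0.07 rad and value of joint isolator above 1.4 rad), for 0.2 s.
3. the lockout hasp is swung out, the isolator still off (value of joint each of isolator, hasp above 1.4 rad), for 0.2 s.
4. every jar stands upright on the trivet (x of jar_a in the frame of trivet between -0.082 and 0.082 m and y of jar_a in the frame of trivet between -0.082 and 0.082 m and z of jar_a in the frame of trivet between 0.012 and 0.024 m and angle between each of jar_a, jar_b, jar_c, jar_d's own z axis and vertical below 0.1 rad and linear speed of each of jar_a, jar_b, jar_c, jar_d below 0.02 m/s and x of jar_b in the frame of trivet between -0.082 and 0.082 m and y of jar_b in the frame of trivet between -0.082 and 0.082 m and z of jar_b in the frame of trivet between 0.012 and 0.024 m and x of jar_c in the frame of trivet between -0.082 and 0.082 m and y of jar_c in the frame of trivet between -0.082 and 0.082 m and z of jar_c in the frame of trivet between 0.012 and 0.024 m and x of jar_d in the frame of trivet between -0.082 and 0.082 m and y of jar_d in the frame of trivet between -0.082 and 0.082 m and z of jar_d in the frame of trivet between 0.012 and 0.024 m), for 0.2 s.
5. the cover is seated in the well's mouth (horizontal distance between cover and well_mouth below 0.012 m and z of cover in the frame of well_mouth between -0.014 and -0.006 m and angle between the x axis of cover and the y axis of warmer, either way round below 0.08 rad and angle between cover's own z axis and vertical below 0.03 rad and linear speed of cover below 0.02 m/s), for 0.2 s.
At the end, for the whole second after the job is handed in: lever within 0.07 rad of the rider; isolator and hasp past 1.40 rad; every jar at rest on the trivet, within 0.1 rad of upright, axis 18 mm or more inside its edge; cover at rest within 12 mm of the well's centre, origin 6-14 mm below the rim, along it within 0.08 rad, tilt under 0.03 rad (all of step 3 and all of step 4 and all of step 5 and angle between the x axis of lever_knob and the x axis of rider_mark, either way round below 0.07 rad); the robot touches nothing.
It fails at once if a jar is lifted out of the well before the hasp is out (value of joint hasp below 1.35 rad and z of any of jar_a, jar_b, jar_c, jar_d in the frame of warmer above 0.065 m).
It fails at once if a bystander (timer, mug, tin) is moved more than 30 mm (distance of any of timer, mug, tin from where it was at the start of the episode above 0.03 m).
Of jar_a, jar_b, jar_c, jar_d only 2 to 4 are there at a start; the rules pass over those that are not, and their reading is None.
At some moment in a run one of cover may be knocked a few centimetres aside while the robot is not near it.
Once in a run the grip may slacken for a moment while it holds something.
It also fails if it takes over 210 s, if anything falls off the work surface, if the arm or the gripper's body presses on something with over 40 N, if the wrist force passes 120 N, or if a joint passes its speed limit or range.

## Working session

There is one attempt and no reset: what is moved stays moved. The work goes in short steps, each a Python script; the robot and the scene stay as the last script left them, time stands still between calls to the robot, and variables do not carry over. Pictures are saved under pics/ and viewed, at most 14 in all, crops included, and the job is handed in when it is done.

```bash
ls; mkdir -p pics
cat > h.py <<'E'
import numpy as np, cv2
from cell import r, effector, kinematics, vision, models
from scipy.spatial.transform import Rotation as R
def snap(cam, fn=None):
    o=r.observe(); s=vision.snapshot(cam)
    if cam=='wrist':
        T=np.eye(4); T[:3,:3]=R.from_rotvec(o['ee_rot']).as_matrix(); T[:3,3]=o['tool_pos']
        s['W']=T@s['T_tool_cam']
    else: s['W']=np.array(s['world_from_camera'])
    if fn: cv2.imwrite('pics/'+fn, s['color'][:,:,::-1])
    return s
def w(s,p): return (s['W']@np.r_[p,1])[:3]
def px(s,p):
    c=np.linalg.inv(s['W'])@np.r_[p,1]; return np.array([s['fx']*c[0]/c[2]+s['cx'], s['fy']*c[1]/c[2]+s['cy']])
def ray(s,uv,z):
    d=s['W'][:3,:3]@np.array([(uv[0]-s['cx'])/s['fx'],(uv[1]-s['cy'])/s['fy'],1]); o=s['W'][:3,3]
    return o+d*(z-o[2])/d[2]
def lm(s,cam,t,f='landmark_of',n=2):
    out=[(round(d['confidence'],2),w(s,d['xyz']).round(4)) for d in getattr(models,f)(cam,t)[:n]]
    return out
def down(yaw):  # tool down, tool y (closing) axis at angle yaw from world x
    c,s_=np.cos(yaw),np.sin(yaw); y=np.array([c,s_,0]); z=np.array([0,0,-1.]); x=np.cross(y,z)
    return R.from_matrix(np.c_[x,y,z]).as_rotvec()
E
python3 - <<'E'
from h import *
for c in ['scene','top']:
    s=snap(c,c+'0.png'); print(c, s['W'].round(2).tolist(), s['fx'])
    for t in ['well_mouth','warmer','lever_hinge','lever_knob','rider_mark','isolator_grip','hasp_hinge','hasp_stud','trivet','cover','cover_handle','timer','mug','tin']: print(t,[(a,b.tolist()) for a,b in lm(s,c,t,n=1)])
    print('jar',[(a,b.tolist()) for a,b in lm(s,c,'jar_a',n=6)])
print(r.observe())
E
```

```text
pics
scene [[-0.5, -0.48, 0.71, -0.26], [-0.86, 0.28, -0.42, 0.53], [0.01, -0.83, -0.56, 0.79], [0.0, 0.0, 0.0, 1.0]] 457.0733945222265
well_mouth [(0.94, [0.6318, 0.0227, 0.0945])]
warmer [(0.88, [0.5577, 0.0232, 0.0014])]
lever_hinge [(0.63, [0.4215, 0.0934, 0.1147])]
lever_knob [(0.76, [0.4866, 0.0702, 0.113])]
rider_mark [(0.47, [0.4982, 0.1467, 0.0926])]
isolator_grip [(0.64, [0.4756, -0.0655, 0.1105])]
hasp_hinge [(0.63, [0.4742, -0.1241, 0.1094])]
hasp_stud [(0.75, [0.4428, -0.1289, 0.1125])]
trivet [(0.88, [0.4808, 0.3377, -0.003])]
cover [(0.76, [0.5015, -0.3469, -0.0056])]
cover_handle [(0.94, [0.502, -0.3466, 0.0488])]
timer []
mug [(0.65, [0.7863, 0.124, -0.0032])]
tin [(0.56, [0.7558, -0.2895, 0.0006])]
jar [(0.94, [0.6268, -0.0826, 0.0384]), (0.8, [0.6753, 0.3078, 0.0005]), (0.63, [0.6396, -0.0126, 0.0387]), (0.61, [0.6346, 0.1309, 0.0406]), (0.55, [0.6232, 0.0618, 0.038])]
top [[0.02, -1.0, 0.05, 0.54], [-1.0, -0.02, 0.03, -0.02], [-0.03, -0.05, -1.0, 1.1], [0.0, 0.0, 0.0, 1.0]] 457.55871963114816
well_mouth [(0.91, [0.6346, 0.0211, 0.0928])]
warmer [(0.77, [0.5597, 0.
[... 776 characters left out ...]
 'qpos': array([ 1.15930235,  0.59931386, -0.00249016,  1.59941083,  0.00174734,
        0.94290463, -0.07975892]), 'joint_velocities': array([ 0.00137436,  0.00040012, -0.00050365, -0.00045513, -0.00085845,
       -0.00011389,  0.00115355]), 'joint_efforts': array([-2.95798181e-04, -7.64813375e+01,  1.49617128e+00, -2.52701211e+01,
       -5.24650002e-02,  1.04980657e-02,  4.21425113e-05]), 'tool_pos': array([ 0.23821294, -0.68473679,  0.21860397]), 'ee_rot': array([-3.09764194e+00, -5.23472144e-01,  2.75636363e-05]), 'force': array([-0.88743744,  0.04104651, -0.02663458]), 'wrist_torque': array([-0.04152239, -0.01458189,  0.0033695 ]), 'grasp_force': 0.0, 'finger_gap': 0.09277930809226442}
```

View pics/scene0.png

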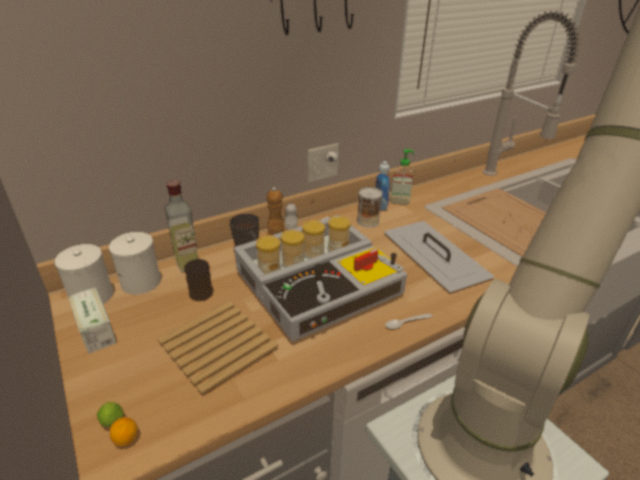

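View pics/top0.png

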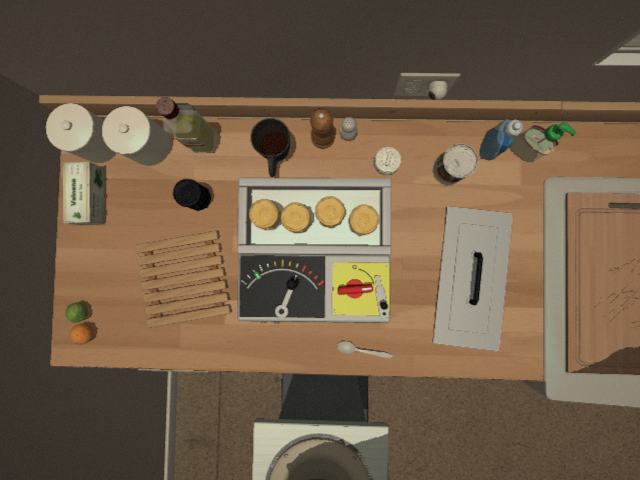

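Run:
```python
from h import *
for yaw in [np.pi/2,-np.pi/2]:
    q=kinematics.ik([0.47,0.02,0.36],down(yaw)); print(yaw,q)
s=vision.snapshot('wrist'); print(np.array(s['T_tool_cam']).round(3), s['fx'])
r.reach([0.47,0.02,0.36],down(np.pi/2 if kinematics.ik([0.47,0.02,0.36],down(np.pi/2)) is not None else -np.pi/2))
s=snap('wrist','w0.png'); print(s['W'].round(3))
for t in ['well_mouth','warmer','lever_hinge','lever_knob','rider_mark','isolator_grip','hasp_hinge','hasp_stud']: print(t,[(a,b.tolist()) for a,b in lm(s,'wrist',t,n=2)])
print(r.observe()['time'],r.observe()['qpos'])
```

```text
1.5707963267948966 [ 0.72312995  0.27462075 -1.09452831  1.92862629  0.27382795  1.1000284
  1.088412  ]
-1.5707963267948966 [ 0.18056035  0.15575182 -0.39701495  1.95334589  0.06938443  1.04548206
 -1.81776374]
[[-0.001 -0.957 -0.289  0.08 ]
 [ 1.    -0.001  0.     0.002]
 [-0.    -0.289  0.957 -0.166]
 [ 0.     0.     0.     1.   ]] 384.0212911795002
[[ 0.003  0.957  0.289  0.39 ]
 [ 1.    -0.003 -0.001  0.018]
 [-0.     0.289 -0.957  0.526]
 [ 0.     0.     0.     1.   ]]
well_mouth [(0.84, [0.6356, 0.0225, 0.0915])]
warmer [(0.64, [0.5612, 0.0222, -0.002])]
lever_hinge [(0.88, [0.4222, 0.0901, 0.1113])]
lever_knob [(0.96, [0.4826, 0.0634, 0.1162])]
rider_mark [(0.6, [0.4996, 0.1447, 0.0908])]
isolator_grip [(0.92, [0.4814, -0.0708, 0.1083])]
hasp_hinge [(0.79, [0.4756, -0.1282, 0.1122]), (0.52, [0.6238, -0.087, 0.0357])]
hasp_stud [(0.87, [0.4416, -0.1297, 0.1124])]
4.7667 [ 0.72318813  0.27465544 -1.09448096  1.92862247  0.2738102   1.10002985
  1.08835796]
```

View pics/w0.png

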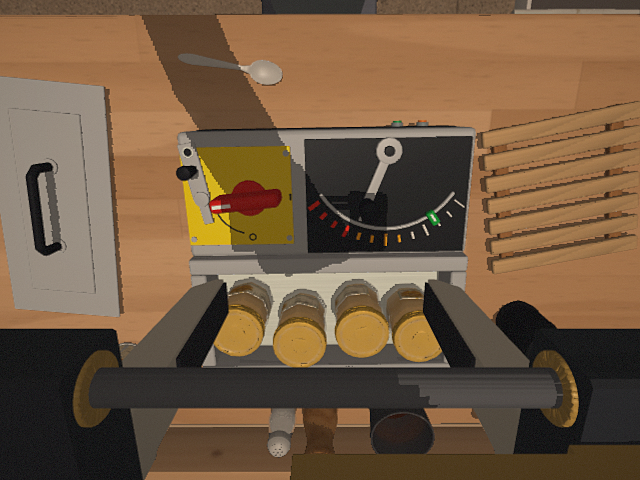

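Run:
```python
from h import *
s=snap('wrist'); 
hsv=cv2.cvtColor(s['color'],cv2.COLOR_RGB2HSV); m=cv2.inRange(hsv,(45,120,80),(75,255,255)); m[:150]=0; m[280:]=0; m[:,:380]=0;m[:,470:]=0
v,u=np.nonzero(m); print(len(u),u.mean(),v.mean())
rd=ray(s,(u.mean(),v.mean()),0.089); print('rider',rd)
# lever hinge boss top ~ z .09-.1
print('hinge', [ray(s,(389,151),z).round(4) for z in (0.09,0.1)])
for a,b in [((183,133),(474,128)),((191,261),(465,256))]:
    d=ray(s,a,.085)-ray(s,b,.085); print(np.degrees(np.arctan2(d[0],-d[1])), ray(s,a,.085).round(3),ray(s,b,.085).round(3))
t=snap('top')
print([ray(t,p,.09).round(4).tolist() for p in [(238,180),(391,180),(239,253),(391,252)]])
for yaw in (np.pi/2,-np.pi/2):
  for p in ([.4826,.0645,.1],[.476,.129,.1]): print(yaw,kinematics.ik(p,down(yaw)))
for d in range(-180,181,30): print(d,[None if (q:=kinematics.ik([.478,-.07,.093],down(np.radians(d)))) is None else q[[2,6]].round(2).tolist()])
```

```text
88 431.95454545454544 217.75
rider [0.50014075 0.14313812 0.089     ]
hinge [array([0.4233, 0.089 , 0.09  ]), array([0.4226, 0.0874, 0.1   ])]
0.8898852512215638 [ 0.404 -0.14   0.085] [0.399 0.183 0.085]
1.0571520403413643 [ 0.555 -0.146  0.085] [0.549 0.188 0.085]
[[0.7115, 0.1928, 0.09], [0.7176, -0.1474, 0.09], [0.5487, 0.1855, 0.09], [0.5584, -0.1498, 0.09]]
1.5707963267948966 [ 0.2767123   0.60951818 -0.75439393  2.20980865  0.76382276  0.60263015
  0.52293195]
1.5707963267948966 [ 0.14889142  0.61704638 -0.76088807  2.19592851  0.76440403  0.61444297
  0.39481353]
-1.5707963267948966 [-0.73243253  0.62596067  0.72834047  2.27113728 -0.85687265  0.54215288
 -0.89762361]
-1.5707963267948966 [-0.96035413  0.70837147  0.91612273  2.26267526 -0.99906667  0.66071368
 -0.86407785]
-180 [[-1.08, 2.12]]
-150 [[-1.24, 2.56]]
-120 [[0.91, -0.93]]
-90 [[0.73, -0.58]]
-60 [[-0.23, -1.33]]
-30 [[-0.31, -0.91]]
0 [[-0.42, -0.51]]
30 [[-0.51, -0.07]]
60 [[-0.62, 0.36]]
90 [[-0.72, 0.8]]
120 [[-0.82, 1.25]]
150 [[-0.91, 1.7]]
180 [[-1.08, 2.12]]
```

Run:
```python
from h import *
H=np.array([.422,.0902]); Rr=.066
def P(a,z=.1): return [H[0]+Rr*np.cos(a),H[1]+Rr*np.sin(a),z]
a0=np.radians(-23.5); a1=np.radians(34.5); o=down(np.pi/2)
effector.grip(.06,20)
r.reach(P(a0,.2),o); r.move_linear(P(a0),feed=.1)
print(effector.grip(.0,20), r.observe()['finger_gap'])
for a in np.linspace(a0,a1,9)[1:]: r.move_linear(P(a),feed=.06)
r.dwell(.3)
ob=r.observe(); print(ob['force'],ob['finger_gap'],ob['tool_pos'],ob['time'])
effector.grip(.05)
r.move_linear(P(a1,.2),feed=.15)
r.reach([.46,.02,.36],o)
s=snap('wrist','w1.png')
for t in ['lever_hinge','lever_knob','rider_mark']: print(t,[(a,b.tolist()) for a,b in lm(s,'wrist',t,n=2)])
cv2.imwrite('pics/w1c.png',cv2.resize(s['color'][100:280,160:480,::-1],None,fx=2.5,fy=2.5))
```

```text
False 0.020535060403220808
[ 1.72919445 -1.22993708  5.09380857] 0.020739827938562196 [0.47640024 0.12762878 0.10007739] 10.8
lever_hinge [(0.8, [0.4218, 0.0869, 0.1114])]
lever_knob []
rider_mark [(0.42, [0.4999, 0.1469, 0.0916]), (0.37, [0.4423, -0.1298, 0.111])]
```

View pics/w1c.png

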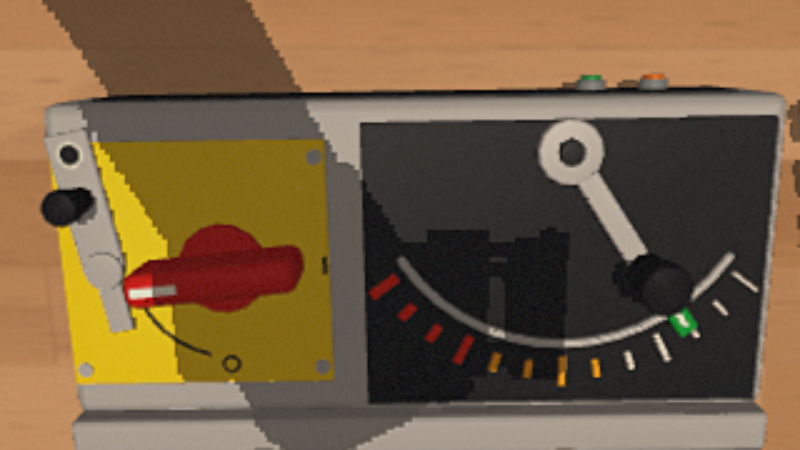

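Run:
```python
from h import *
s=snap('wrist'); g=s['color']
m=((g.min(2)>110)).astype(np.uint8); m[:,:360]=0;m[:,425:]=0;m[:148]=0;m[222:]=0
n,l,st,c=cv2.connectedComponentsWithStats(m); k=1+st[1:,4].argmax(); print(st[k],c[k])
v,u=np.nonzero(l==k)
hsv=cv2.cvtColor(g,cv2.COLOR_RGB2HSV); mm=cv2.inRange(hsv,(45,120,80),(75,255,255)); mm[:190]=0; mm[260:]=0; mm[:,:400]=0;mm[:,460:]=0
vv,uu=np.nonzero(mm); rd=ray(s,(uu.mean(),vv.mean()),.089); print('rider',rd,len(uu))
for z in (.088,.095):
    p=np.array([ray(s,q,z)[:2] for q in zip(u,v)])
    # boss centre: circle fit region = first; arm pixels
    ctr=ray(s,(388.5,160.8),z)[:2]; d=np.linalg.norm(p-ctr,axis=1); q=p[(d>.018)]
    e=q.mean(0)-ctr; x=np.linalg.svd(q-q.mean(0))[2][0]
    print(z,ctr,np.degrees(np.arctan2(e[1],e[0])),np.degrees(np.arctan(x[1]/x[0])),d.max(), 'rider',np.degrees(np.arctan2(*(rd[:2]-ctr)[::-1])), np.degrees(np.arctan2(*(rd[:2]-[.422,.09])[::-1])))
```

```text
[375 148  43  56 763] [394.53079948 172.24901704]
rider [0.50289379 0.14526397 0.089     ] 58
0.088 [0.42325208 0.09001958] 32.70589891722455 35.301255894087 0.05782312878891846 rider 34.74755759486319 34.33960229307839
0.095 [0.42254691 0.08887735] 32.723543432412804 35.24480438027229 0.0568968000350072 rider 35.0607876507842 34.33960229307839
```

Run:
```python
from h import *
s=snap('wrist'); 
a=ray(s,(214,216.5),.12); b=ray(s,(280,206),.12); d=b-a; th=np.arctan2(-d[0],d[1]); print(a,b,np.linalg.norm(d),np.degrees(th))
c=(a+b)/2; print('centre',c)
C=np.array([.4785,-.0697]) 
C=(C+c[:2])/2
effector.grip(.05,25)
r.reach([*C,.2],down(th)); r.move_linear([*C,.093],feed=.1)
effector.grip(0,30); o=r.observe(); print(o['finger_gap'],o['force'],o['wrist_torque'])
end=np.radians(91.5)
for y in np.linspace(th,end,7)[1:]: r.reach([*C,.093],down(y))
r.dwell(.2); o=r.observe(); print(o['finger_gap'],o['force'],o['wrist_torque'],o['time'])
effector.grip(.05); r.move_linear([*C,.2],feed=.15)
r.reach([.46,.02,.36],down(np.pi/2))
s=snap('wrist')
for t in ['lever_knob','hasp_hinge','hasp_stud','isolator_grip']: print(t,[(a,b.tolist()) for a,b in lm(s,'wrist',t,n=2)])
cv2.imwrite('pics/w2c.png',cv2.resize(s['color'][100:280,160:480,::-1],None,fx=2.5,fy=2.5))
```

```text
[ 0.48001649 -0.10178418  0.12      ] [ 0.46832437 -0.02975406  0.12      ] 0.07297289413819331 9.219991479715812
centre [ 0.47417043 -0.06576912  0.12      ]
0.01567706000175423 [-1.72756461 -0.66142821  3.26819566] [-0.07738104  0.19136979 -0.05483667]
0.016008407122577124 [-3.76118491 -4.38049791  9.61508289] [-0.73753999  0.72087573 -0.1047089 ] 18.625
lever_knob [(0.59, [0.4764, 0.1269, 0.1146]), (0.45, [0.6357, 0.0211, 0.0929])]
hasp_hinge [(0.64, [0.477, -0.1271, 0.1106])]
hasp_stud [(0.86, [0.4435, -0.1324, 0.1129])]
isolator_grip [(0.8, [0.4778, -0.0727, 0.1097])]
```

View pics/w2c.png

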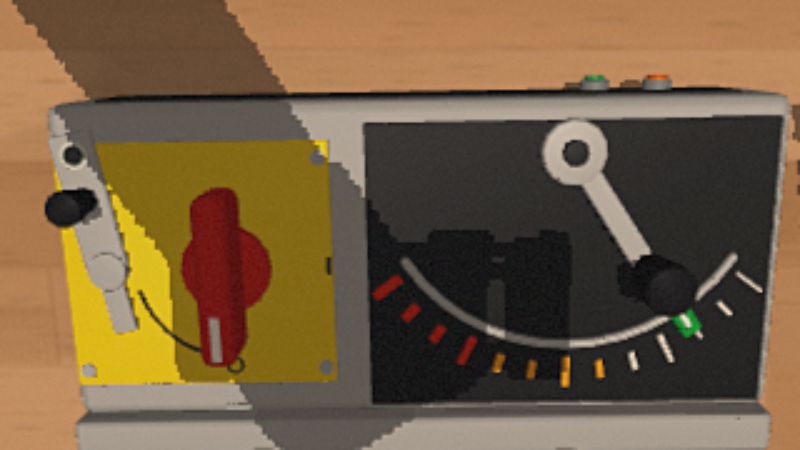

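Run:
```python
from h import *
H=np.array([.4763,-.1275]); o=down(np.radians(135))
def P(a,z=.098): return [H[0]+.034*np.cos(np.radians(a)),H[1]+.034*np.sin(np.radians(a)),z]
effector.grip(.045,25)
r.reach(P(188.6,.2),o); r.move_linear(P(188.6),feed=.1)
effector.grip(0,25); print(r.observe()['finger_gap'])
for a in np.linspace(188.6,272,9)[1:]: r.move_linear(P(a),feed=.06)
r.dwell(.2); ob=r.observe(); print(ob['force'],ob['finger_gap'],ob['tool_pos'],ob['time'])
effector.grip(.045); r.move_linear(P(272,.2),feed=.15)
r.reach([.46,.02,.36],down(np.pi/2))
s=snap('wrist')
for t in ['hasp_hinge','hasp_stud']: print(t,[(a,b.tolist()) for a,b in lm(s,'wrist',t,n=2)])
cv2.imwrite('pics/w3.png',s['color'][:,:,::-1])
r.reach([.46,.27,.42],down(np.pi/2))
s=snap('wrist','w4.png'); print('trivet',[(a,b.tolist()) for a,b in lm(s,'wrist','trivet')])
for d in (0,45,90): print(d,[None if (q:=kinematics.ik(p,down(np.radians(d)))) is None else q[[2,6]].round(2).tolist() for p in ([.625,-.086,.12],[.635,.125,.12],[.53,.29,.1],[.43,.39,.1],[.505,-.35,.05])])
```

```text
0.013137146199907716
[-10.75233255   1.96327471   8.31357171] 0.012724365221858689 [ 0.47442657 -0.16141989  0.0976141 ] 26.475
hasp_hinge [(0.63, [0.4741, -0.1218, 0.1092])]
hasp_stud [(0.78, [0.4764, -0.1593, 0.115])]
trivet [(0.83, [0.4843, 0.3351, 0.0011])]
0 [[-0.53, -0.41], [-0.49, -0.7], [-0.48, -1.06], [-0.47, -1.31], [-0.61, -0.16]]
45 [[-0.65, 0.28], [-0.66, -0.04], [-0.64, -0.41], [-0.63, -0.66], [-0.61, 0.62]]
90 [[-0.77, 0.98], [-0.82, 0.63], [-0.81, 0.25], [-0.8, 0.0], [-0.68, 1.36]]
```

View pics/w3.png

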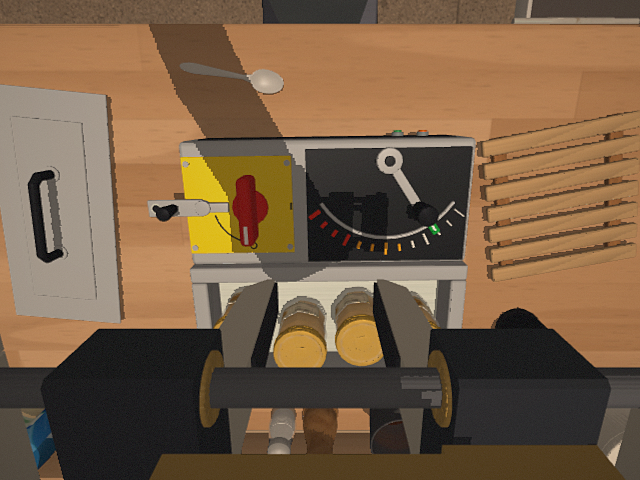

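View pics/w4.png

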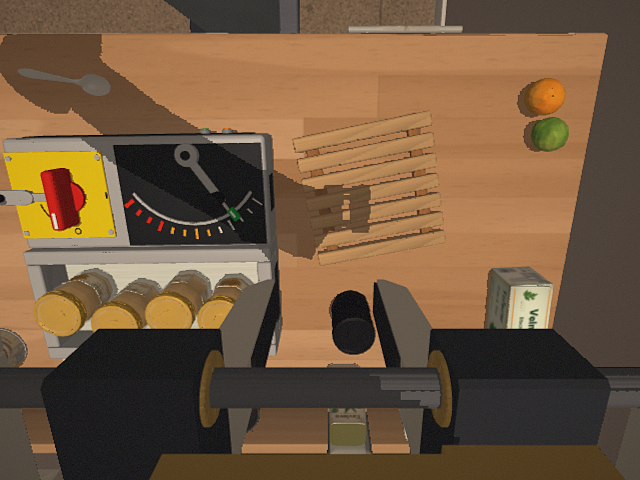

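Run:
```python
from h import *
s=snap('wrist')
c=[(293,139),(430,112),(443,238),(320,265)]; w_=np.array([ray(s,p,.018)[:2] for p in c]); print('trivet px',w_.round(4).tolist(),w_.mean(0), [round(np.linalg.norm(w_[i]-w_[i-1]),3) for i in range(4)])
for a,b in [(0,1),(3,2),(0,3),(1,2)]: d=w_[b]-w_[a]; print(np.degrees(np.arctan2(d[1],d[0])))
t=snap('top'); g=cv2.imread('pics/top0.png'); hsv=cv2.cvtColor(g,cv2.COLOR_BGR2HSV); m=cv2.inRange(hsv,(12,90,110),(30,255,255)); k=np.zeros_like(m); k[190:242,248:384]=255; m&=k
m=cv2.morphologyEx(m,cv2.MORPH_OPEN,np.ones((5,5)))
n,l,st,ct=cv2.connectedComponentsWithStats(m)
for i in range(1,n): print(st[i].tolist(),ct[i].round(1),ray(t,ct[i],.134).round(4))
c=[(136,245),(217,232),(229,312),(148,326)]; w_=np.array([ray(t,p,.018)[:2] for p in c]); print('trivet top',w_.round(4).tolist(),w_.mean(0))
```

```text
trivet px [[0.4071, 0.2195], [0.3709, 0.4132], [0.5565, 0.4473], [0.6005, 0.2568]] [0.48374434 0.33420709] [np.float64(0.197), np.float64(0.197), np.float64(0.189), np.float64(0.196)]
100.58074103729038
103.02575182272562
10.905350714508128
10.395511640076004
[316, 197, 29, 29, 684] [329.8 210.9] [ 0.6417 -0.0138  0.134 ]
[249, 200, 29, 29, 676] [263.2 213.6] [0.6333 0.1276 0.134 ]
[281, 203, 29, 29, 681] [295. 217.] [0.6274 0.0596 0.134 ]
[350, 205, 29, 30, 684] [363.8 219.3] [ 0.6254 -0.0859  0.134 ]
trivet top [[0.5627, 0.4482], [0.5979, 0.2543], [0.4095, 0.2194], [0.3715, 0.4114]] [0.48540338 0.33333419]
```

```bash
cat > jar.py <<'E'
from h import *
import sys
J=[(.6335,.1275),(.6277,.0605),(.641,-.0135),(.6253,-.0855)]
T=np.array([.484,.334]); a=np.radians(11); M=np.array([[np.cos(a),-np.sin(a)],[np.sin(a),np.cos(a)]])
S=[T+M@np.array(v) for v in [(.05,.05),(-.05,.05),(.05,-.05),(-.05,-.05)]]
UP=.245
def do(i):
    j=J[i]; p=S[i]
    effector.grip(.0925,40); r.reach([*j,UP],down(.018)); r.move_linear([*j,.096],feed=.15)
    effector.grip(0,40); g0=r.observe()['finger_gap']
    r.move_linear([*j,UP],feed=.15); g1=r.observe()['finger_gap']
    if g1<.055: print('LOST',i,g0,g1); return False
    f0=r.observe()['force'][2]
    r.reach([*p,UP],down(a)); g2=r.observe()['finger_gap']
    r.move_linear([*p,.1],feed=.2); z=.1
    while z>.0745:
        z=max(z-.004,.0745); r.move_linear([*p,z],feed=.05)
        if r.observe()['force'][2]-f0>5: break
    o=r.observe(); print(i,g0,g1,g2,o['finger_gap'],'z',z,'df',o['force'][2]-f0,f0,o['time'])
    if o['finger_gap']<.055: return False
    effector.grip(.078); r.move_linear([*p,UP],feed=.2); return True
for i in map(int,sys.argv[1:]):
    if not do(i): break
s=snap('top','top_%s.png'%sys.argv[-1])
print([(a,b.tolist()) for a,b in lm(s,'top','jar_a',n=6)])
print([(a,b.tolist()) for a,b in lm(s,'top','cover_handle',n=1)])
E
python3 jar.py 0
```

```text
0 0.06300852841407839 0.06284856468860406 0.06257247926267356 0.06325081178169252 z 0.0745 df 0.075413962696806 -3.6273115435935193 38.9667
[(0.92, [0.6794, 0.3061, 0.0022]), (0.76, [0.6432, -0.0146, 0.0395]), (0.76, [0.5229, 0.3916, 0.0195]), (0.75, [0.6278, 0.0596, 0.0422]), (0.74, [0.6272, -0.0868, 0.045])]
[(0.76, [0.5042, -0.3478, 0.0511])]
```

```bash
python3 jar.py 1 2 3
```

```text
1 0.06280935838211756 0.0628172466925363 0.0630919496523683 0.06292587620050262 z 0.0745 df 0.4494893478739028 -4.387216394726536 49.325
2 0.06311610192047684 0.06291728561837819 0.06281434139550252 0.06302256974701163 z 0.0745 df -1.1864812763932422 -3.9046535774744484 59.6833
3 0.06267271044537012 0.06280557952606149 0.06292789916132194 0.06276900569341047 z 0.0745 df 0.05446062426874354 -3.368583446066091 70.1333
[(0.87, [0.6777, 0.3081, 0.0028]), (0.82, [0.4269, 0.3705, 0.0178]), (0.73, [0.445, 0.2731, 0.0221]), (0.65, [0.5428, 0.2963, 0.0145]), (0.62, [0.5232, 0.3913, 0.0197])]
[(0.86, [0.5457, -0.3405, 0.0515])]
```

Run:
```python
from h import *
r.reach([.53,-.2,.36],down(np.radians(0)))
r.reach([.47,-.345,.36],down(np.radians(90)))
s=snap('wrist','w5.png')
for t in ['cover_handle','cover']: print(t,[(a,b.tolist()) for a,b in lm(s,'wrist',t,n=2)])
print(r.observe()['qpos'].round(2))
```

```text
cover_handle [(0.87, [0.5436, -0.3409, 0.05])]
cover [(0.91, [0.5414, -0.3417, -0.0035])]
[ 1.26  0.47 -1.08  1.71  0.44  1.22  1.65]
```

View pics/w5.png

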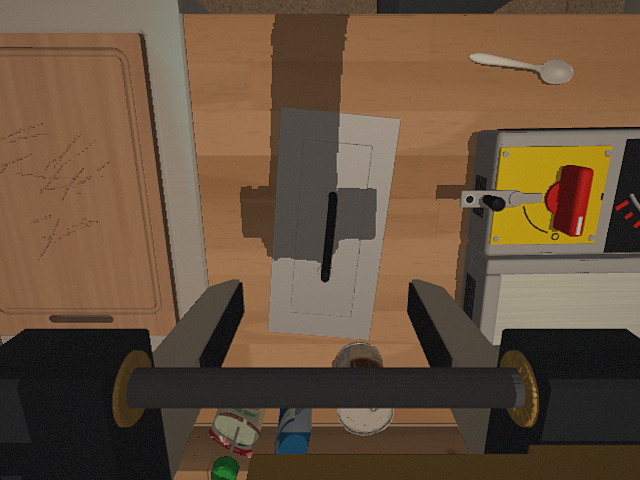

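View pics/top_3.png

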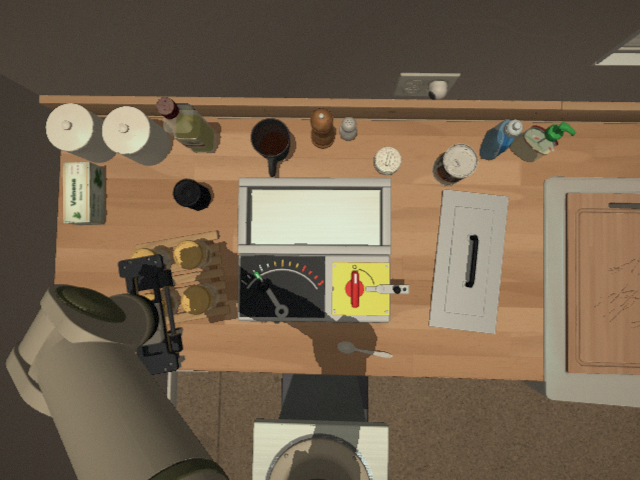

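Run:
```python
from h import *
s=snap('wrist')
c=np.array([ray(s,p,.013)[:2] for p in [(282,108),(400,119),(369,338),(269,330)]]); print(c.mean(0),[round(float(np.linalg.norm(c[i]-c[i-1])),3) for i in range(4)])
for a,b in [(0,3),(1,2)]: d=c[b]-c[a]; print(np.degrees(np.arctan2(d[1],d[0])))
a=ray(s,(332.5,196),.05)[:2];b=ray(s,(325,278),.05)[:2]; d=b-a; print('handle',(a+b)/2,np.linalg.norm(d),np.degrees(np.arctan2(d[1],d[0])))
r.reach([.56,.02,.36],down(np.radians(90)))
s=snap('wrist','w6.png'); print([(a,b.tolist()) for a,b in lm(s,'wrist','well_mouth',n=1)])
np.save('w6.npy',s['W'])
```

```text
[ 0.54198415 -0.34086411] [0.319, 0.151, 0.32, 0.152]
-5.410541476572318
-5.247734881722514
handle [ 0.53783975 -0.34203106] 0.11178210559695204 -4.867532531202471
[(0.66, [0.6355, 0.0191, 0.0908])]
```

View pics/w6.png

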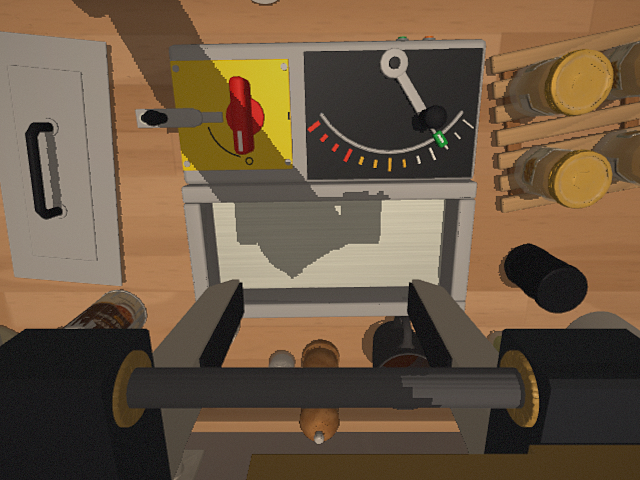

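Run:
```python
import cv2
g=cv2.imread('pics/w6.png')[170:330,170:490]; cv2.imwrite('pics/w6c.png',cv2.resize(g,None,fx=2.5,fy=2.5,interpolation=cv2.INTER_CUBIC))
```

```text
(no output)
```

View pics/w6c.png

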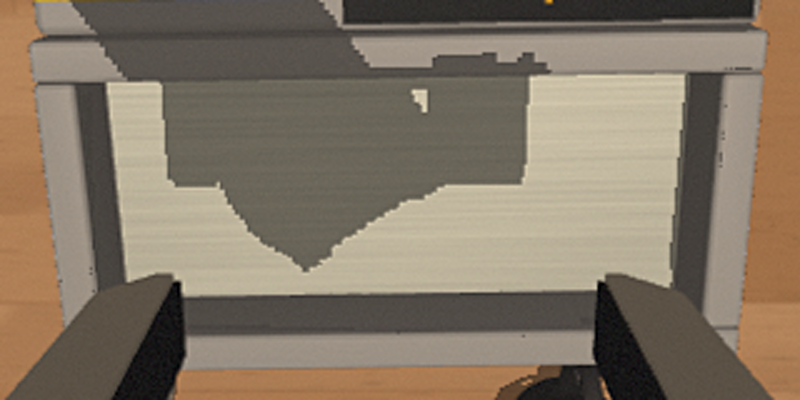

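Run:
```python
from h import *
s=snap('wrist')
L={k:np.cross([*a,1],[*b,1]) for k,(a,b) in dict(f=((75,83),(727,73)),l=((76,83),(98,285)),r=((727,75),(706,320)),b=((190,336),(600,331))).items()}
c=[]
for i,j in ['fl','fr','br','bl']:
    p=np.cross(L[i],L[j]); c.append(ray(s,p[:2]/p[2]/2.5+170,.09)[:2])
c=np.array(c); print(c.round(4).tolist(),c.mean(0),[round(float(np.linalg.norm(c[i]-c[i-1])),3) for i in range(4)])
for a,b in [(0,1),(3,2)]: d=c[a]-c[b]; print(np.degrees(np.arctan2(-d[0],d[1])))
```

```text
[[0.572, -0.128], [0.5682, 0.1726], [0.6987, 0.1745], [0.7018, -0.1267]] [0.63518588 0.02311485] [0.13, 0.301, 0.13, 0.301]
-179.2865415695106
-179.39946159591162
```

Run:
```python
from h import *
C=[.5425,-.341]; W=[.6348,.0225]; po=down(np.radians(84.7)); pl=down(np.radians(.8))
effector.grip(.05,50)
r.reach([*C,.25],po); r.move_linear([*C,.031],feed=.12)
effector.grip(0,50); g0=r.observe()['finger_gap']
r.move_linear([*C,.26],feed=.12); o=r.observe(); print(g0,o['finger_gap'],o['force'],o['wrist_torque'])
r.reach([.56,-.15,.26],down(np.radians(42))); r.reach([*W,.26],pl)
r.move_linear([*W,.135],feed=.12); o=r.observe(); print(o['finger_gap'],o['force'],o['wrist_torque'],o['time'])
s=snap('scene','sc1.png'); t=snap('top','top5.png')
print([(a,b.tolist()) for a,b in lm(s,'scene','cover',n=1)],[(a,b.tolist()) for a,b in lm(t,'top','cover',n=1)],[(a,b.tolist()) for a,b in lm(t,'top','cover_handle',n=1)])
k=snap('wrist','w7.png')
print([(a,b.tolist()) for a,b in lm(k,'wrist','cover',n=1)],[(a,b.tolist()) for a,b in lm(k,'wrist','cover_handle',n=1)])
```

```text
0.010481155889080206 0.010709555817342654 [-1.24780331 -0.31151096 -4.57111802] [ 0.04999592 -0.12871779 -0.00300275]
0.010536172758281854 [ 0.01816734  0.21638872 -5.27216788] [ 0.00629842 -0.03684568 -0.01643098] 86.6083
[(0.85, [0.6338, 0.024, 0.0988])] [] [(0.18, [0.778, -0.1425, -0.0012])]
[(0.68, [0.634, 0.024, 0.1022])] [(0.56, [0.6336, 0.0194, 0.1509])]
```

View pics/w7.png

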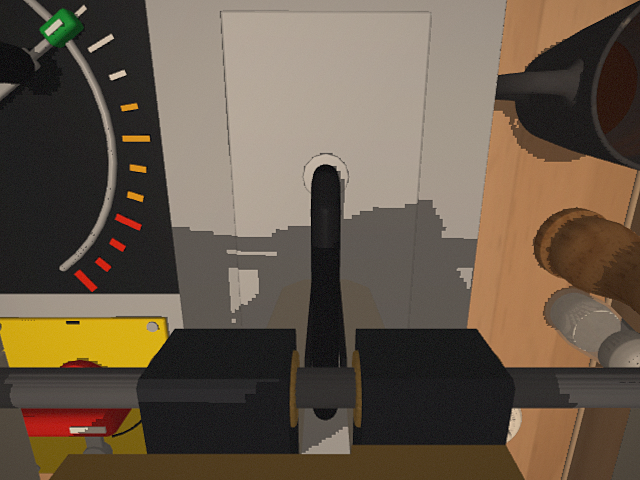

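Run:
```python
from h import *
W=[.6348,.0225]; f0=r.observe()['force'][2]; z=.135
while z>.1125:
    z-=.0025; r.move_linear([*W,z],feed=.04); o=r.observe(); d=o['force'][2]-f0; print(round(z,4),d.round(2),o['force'].round(1).tolist())
    if d>6: break
s=snap('scene'); print([(a,b.tolist()) for a,b in lm(s,'scene','cover',n=1)])
print(o['finger_gap'],o['time'])
```

```text
0.1325 -0.26 [-1.0, 0.6, -5.2]
0.13 0.17 [0.8, -0.5, -4.8]
0.1275 0.15 [-0.0, -0.4, -4.8]
0.125 -1.17 [-0.8, 0.1, -6.1]
0.1225 -0.87 [-0.4, 0.9, -5.8]
0.12 -0.52 [-0.3, -0.1, -5.4]
0.1175 0.13 [-0.5, -0.7, -4.8]
0.115 0.17 [0.0, 1.2, -4.8]
0.1125 0.73 [0.4, 0.5, -4.2]
[(0.67, [0.6318, 0.0234, 0.0758])]
0.01067938894004442 89.2583
```

Run:
```python
from h import *
W=[.6348,.0225]
r.move_linear([*W,.1112],feed=.02); print(r.observe()['force'])
effector.grip(.05); r.dwell(.3); r.move_linear([*W,.26],feed=.12)
r.reach([.45,-.3,.4],down(np.radians(45)))
s=snap('scene'); print([(a,b.tolist()) for a,b in lm(s,'scene','cover',n=1)])
t=snap('top','top6.png')
for k in ['cover','cover_handle','hasp_stud','lever_knob','timer','mug','tin']: print(k,[(a,b.tolist()) for a,b in lm(t,'top',k,n=1)])
print([(a,b.tolist()) for a,b in lm(t,'top','jar_a',n=6)], r.observe()['time'])
```

```text
[-0.47840381 -0.51168731 -5.35199643]
[(0.58, [0.6329, 0.026, 0.0779])]
cover [(0.56, [0.6344, 0.0182, 0.0812])]
cover_handle [(0.69, [0.633, 0.0187, 0.0812])]
hasp_stud [(0.7, [0.4793, -0.1624, 0.1096])]
lever_knob [(0.56, [0.7877, 0.1228, -0.0019])]
timer [(0.66, [0.7803, -0.1447, 0.0004])]
mug [(0.96, [0.7877, 0.1214, 0.0019])]
tin [(0.96, [0.7651, -0.2911, 0.0008])]
[(0.87, [0.5251, 0.3908, 0.0174]), (0.74, [0.5426, 0.298, 0.0171]), (0.7, [0.4456, 0.2758, 0.0234]), (0.66, [0.4258, 0.3725, 0.0165]), (0.65, [0.678, 0.3071, 0.0028])] 94.1333
```

View pics/top6.png

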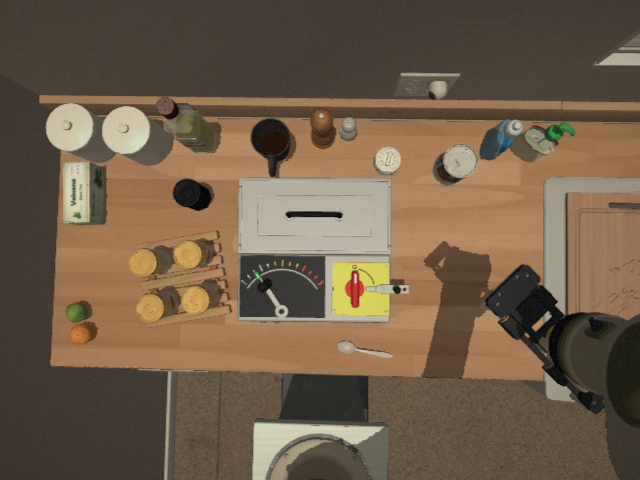

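The top view shows the cover seated square on the well (314,215), four jars on the trivet, the lever at the rider, the isolator off and the hasp out (400,290). The arm is clear of everything.

```bash
python3 -c "
from h import *
print(r.close_job())"
```

```text
the job is handed in; nothing more can be done
None
```

The job is handed in (the hand-in returned no verdict): in the last pictures the lever is at the green rider, the isolator off, the hasp out, all four jars upright on the trivet, the cover seated on the empty well and the bystanders unmoved.

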